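Pry open the sample case and aim the inspection mirror at its marker

TASK

Using the thin blade tool, not the fingers, pry up the cover of the sample case by its front lip and swing it fully open until it stands upright against its stop, so that the round marker inside it is exposed; then lay the blade down flat on the bench and let go of it. Then turn the spring-loaded mirror of the inspection rig by the tab on its top until the rig's camera sees the whole marker in the mirror, and finish holding the mirror still at that angle with the gripper, because it swings back if let go. Leave the carton, the bottle and the tape core where they are.

Things in the scene. Friction and masses are not known exactly. Their poses are not given: they have to be found in the camera images.
- case: Fixed grey plastic sample case, open-topped box 100 (x) x 130 (y) x 45 mm high (under the cover), fastened to the bench. Origin: centre of its underside, on the bench. Its x axis points from the front (lip side, roughly towards the robot) to the back (steel hinge barrel); z up. Small black rods lie inside (fixed, look only).
- cover_angle (a joint): Hinge angle of the case's cover in rad: 0 closed, grows as it opens, stop at 1.6 (upright). Friction hinge: the cover stays at whatever angle it is left; about 1.5 N upward at the lip moves it.
- cover: The cover: flat grey plate 114 x 134 x 6 mm. Origin mid hinge line, in the plane of its underside; the plate spans its own x from 0 to -114 mm, z 0 to +6 mm. Shut, its axes are parallel to the case's. It overhangs the case's front wall by 14 mm: this lip's underside is 45 mm above the bench, free below. It opens about its own y, the lip going up and over to the hinge side.
- cover_hinge (a point): Middle of the cover's hinge line, 50 mm from the case's centre along the case's +x, 45 mm above the bench.
- cover_lip (a point): Point on the underside of the lip, middle of its width, 108 mm from the hinge line (6 mm from the plate's front edge).
- marker (a point): Centre of the marker: a white paper disc of 36 mm diameter with a black ring, stuck flat in the middle of the underside (inner face) of the cover, 50 mm from the hinge line. It is hidden while the cover is shut; with the cover upright it is 95 mm above the bench, the same height as mirror centre and lens, and faces the case's front.
- blade: Loose thin blade tool, lying on the bench, about 100 g: straight black handle 110 x 18 x 24 mm high, with a flat steel blade 24 mm wide, 2.6 mm thick, reaching 80 mm out of its front end. Origin: centre of the handle's underside; x along the tool to the blade's tip, z up as it lies. The blade is parallel to the handle, its mid-plane 9 mm above the handle's underside.
- blade_grip (a point): Good place to grip the blade tool from above, across the 18 mm handle: 30 mm ahead of the handle's centre, 14 mm above its underside.
- blade_tip (a point): Middle of the blade's front edge, 135 mm ahead of the tool's origin, at the blade's mid-plane.
- rig: Inspection rig fixed to the bench: aluminium base plate 310 x 80 x 8 mm with the turning mirror on a short post at one end and a black box camera on a post at the other (camera top 116 mm above the bench). Origin: on the bench, on the mirror's vertical turning axis. x: level, from the mirror to the camera; z up.
- camera_lens (a point): Front centre of the camera's lens, 180 mm from the mirror's axis along the rig's x, 95 mm above the bench. The camera looks level, straight at the mirror's centre.
- mirror_angle (a joint): Angle of the mirror about the vertical axis, rad, 0 to 1.3, growing counter-clockwise seen from above. At 0 (rest) its normal is turned 0.10 rad counter-clockwise from the rig's x axis, so the normal stands mirror_angle + 0.10 rad from the direction to the camera. A spring turns it back to 0 when let go (0.018 N m at 0, 0.057 N m at 1.3).
- mirror: The turning mirror: upright black frame 74 wide x 84 high mm with glass on its front, and a finger tab on top. Origin on the turning axis 48 mm above the bench. Its x axis is the mirror's normal, out of the glass; the glass face contains the turning axis; mirror centre 95 mm above the bench; frame's top edge 140 mm above the bench.
- mirror_tab (a point): Point to grip on the mirror's black tab, 165 mm above the bench on the turning axis. The tab is a flat block 12 mm thick (along the mirror's normal), 36 mm wide (along the mirror) and stands from 140 to 176 mm above the bench; grip it from above, closing along the mirror's normal, and turn about the vertical.
- sightline: Not a solid thing: the frame of the camera's line of sight after its reflection in the mirror. Origin on the turning axis, 40 mm above the bench; its x axis points level, where the camera looks by way of the mirror; y is to the left of it. It turns twice as far as the mirror. The marker is seen in the mirror when it lies on this x line (seen from above).
- carton: Bystander: loose black carton 45 x 65 x 120 mm, standing. Origin: centre of its underside.
- bottle: Bystander: loose white plastic bottle, 50 mm diameter, 120 mm high, standing. Origin: centre of its underside.
- tape: Bystander: loose cardboard tape core, 90 mm outer diameter, 25 mm high, lying flat. Origin: centre of its underside.
Mind the look-alikes: they are no part of the job. There is more than one size of the blade; the job needs the middle-sized.

How it is judged:
On the way, in this order (a step that is already met when the one before it is completed fails the run):
1. the blade tool, in the gripper, is lifting the cover (past 0.3 rad) (value of joint cover_angle above 0.3 rad and contact force between blade and cover above 0.05 N and contact force between the fingers and blade above 1 N), for 0.1 s.
2. the cover stands open (past 1.4 rad) (value of joint cover_angle above 1.4 rad), for 0.2 s.
3. the blade tool lies flat on the bench, let go (height (world z) of blade below 0.015 m and angle between blade's own z axis and vertical below 0.15 rad and contact force between the fingers and blade below 0.1 N and linear speed of blade below 0.03 m/s), for 0.2 s.
At the end, for the whole second after the job is handed in: Cover open beyond 1.4 rad; blade tool flat on the bench (origin under 15 mm, tilt under 0.15 rad), untouched by fingers; reflected sight line within 35 mm of the marker centre (from above); mirror still (under 0.05 rad/s), held by the fingers (over 0.5 N), not by the blade (value of joint cover_angle above 1.4 rad and y of marker in the frame of sightline between -0.035 and 0.035 m and x of marker in the frame of sightline above 0.1 m and velocity of joint mirror_angle between -0.05 and 0.05 rad/s and contact force between the fingers and mirror above 0.5 N and contact force between blade and mirror below 0.1 N and height (world z) of blade below 0.015 m and angle between blade's own z axis and vertical below 0.15 rad and contact force between the fingers and blade below 0.1 N); the arm keeps its last pose, push and grip.
It fails at once if the fingers push on the cover (over 1 N) (contact force between the fingers and cover above 1 N).
It fails at once if the carton is disturbed (moved over 30 mm) (distance of carton from where it was at the start of the episode above 0.03 m).
It fails at once if the bottle is disturbed (moved over 30 mm) (distance of bottle from where it was at the start of the episode above 0.03 m).
It fails at once if the tape is disturbed (moved over 30 mm) (distance of tape from where it was at the start of the episode above 0.03 m).
It also fails if it takes over 72 s, if anything falls off the work surface, if the arm or the gripper's body presses on something with over 40 N, if the wrist force passes 120 N, or if a joint passes its speed limit or range.

ROBOT

A 6-joint arm with a two-finger parallel gripper is mounted at the origin on the work surface. World frame = base frame: x ahead of the robot, y to its left, z up, the work surface at z = 0. Lengths are in m, angles in rad, forces in N, time in s.
With the tool pointing down it reaches from about 0.35 to 0.975 m from the base axis. Payload 4.9 kg.
Tool frame: the origin (TCP) lies on the centre line of the jaws, within the pads' length; the fingertips stand manip.tip_reach ahead of it and the grasp point (between the pads) is the TCP (manip.tip_reach is the distance from the TCP to the fingertips, in m); z points along the fingers, y is the line along which they close (so a half turn about z gives the same grasp; the last joint's range is limited). The gripper opens to 85 mm and grips with 20 to 120 N. Pads are 22 mm wide; open, the fingers measure 114 mm over their backs; the gripper's body (76 mm by 85 mm) begins 54 mm behind the grasp point. The pads swing forward as they close: fully open they stand 13 mm farther back than shut.
Start: joints at [1.11, 0.053, 1.613, -0, 1.476, -0.119], TCP at [0.209, 0.589, 0.25] pointing down, gripper open.
Joint ranges: [-3.01, 3.01], [-1.01, 2.22], [0.06, 2.58], [-1.02, 4.17], [0.09, 2.62], [-3.14, 3.14]. Speed limits (rad/s): [2.57, 2.57, 3.14, 3.14, 3.14, 3.14].

INTERFACE

Orientations are given as a unit quaternion [w, x, y, z].
In Python, from plant import manip gives the robot as it stands. The module is installed in compiled form; this text tells all that it offers.
- The arm moves only by the tool move_arm, never from a script. Its argument "rows" is a list of rows, each a list of 7 numbers: the shift along the tool's x, y, z in cm, then the turn, a rotation vector about the tool's x, y, z in degrees, then the opening, from -1 (shut) to 1 (fully open). In form: [[tx, ty, tz, ax, ay, az, jaw], ...]. A call has 1 to 20 rows; each row shifts and turns the commanded pose from where the row before left it, along the tool's axes as they then stand; what a row does not reach is not made up. A row lasts 1/12 s, in which the tool goes at most 41.7 mm and 7.16 degrees, less where a joint would pass 70% of its speed; a pose out of reach is approached as far as the arm can. A call is refused whole if a number of a shift passes 4.17 or a number of a turn 7.16, either way. A call with a gripper value outside its range is refused whole. The fingers move at their own pace and stop on an object; the grip force is fixed at half the most. Time passes only in rows, so rows that do not move let the fingers close. It gives the time, the measured TCP pose, the force, the opening and the grip force at its end, in the units of the state.
- manip.state(): the state, without advancing time (a new reading comes with each control period).
- manip.grab_frame(name): name is "scene" or "top" or "wrist"; returns a dict with "img" (420x560x3 uint8, blue, green, red), "mtx" (3x3 intrinsics, pixels), "k1" (the pictures are not rectified: a ray, as slopes to the right and down, at radius r is drawn at 1 + k1 r^2 times it, then the intrinsics apply), "R" (3x3) and "t" (3): a world point X has camera coordinates R X + t. Camera axes: x right, y down, z forward; pixel columns grow to the right and rows downward; lengths in m; the calibration is good to about 2 mm. A picture is of the moment at which its call begins. There is no depth.
- manip.job_done(): hands the job in; it is judged then, once.
The state is a dict: "time": time; "joint_pos": joint angles; "joint_vel": joint speeds; "joint_efforts": joint torques, N m; "tool_pos": TCP position; "tool_rot": TCP orientation; "contact_force": force on the tool from outside, world axes, zero at the start; "ft_torque": the same for the moment, N m; "gripper_width": opening from 0.0 (shut) to 1.0 (fully open); "grasp_force": force on a finger pad.
Only numpy, scipy, OpenCV 4.12 (cv2) and the standard library are available. Lean on these libraries where they do the work, as an engineer would, in place of code of your own. Each camera call takes 0.05 s, during which the arm holds its last target. There are 200 camera calls.

## Working session

There is one attempt and no reset: what is moved stays moved. The work goes in short steps, Python scripts to look and compute and a tool call to move; the robot and the scene stay as the last step left them, time stands still between calls to the robot, and variables do not carry over. Pictures are saved under pics/ and viewed, at most 10 in all, crops included, and the job is handed in when it is done.

Besides the shell and the picture viewer there is one more tool, called after "Request:" as name(argument=value, ...), one argument or row to a line, values as JSON. move_arm: Moves the arm, as the interface text tells. Its arguments: {"type":"object","properties":{"rows":{"type":"array","items":{"type":"array","items":{"type":"number"}}}},"required":["rows"]}

```bash
mkdir -p pics
cat > h.py <<'E'
import numpy as np, cv2
from plant import manip
from scipy.spatial.transform import Rotation as Ro
def grab(n,save=None):
    f=manip.grab_frame(n)
    np.savez(f"pics/{save or n}.npz",**{k:np.array(v) for k,v in f.items()})
    cv2.imwrite(f"pics/{save or n}.png",f["img"]); return f
def load(s): return dict(np.load(f"pics/{s}.npz"))
def ray(f,px):
    px=np.atleast_2d(np.array(px,float)); M=f["mtx"]
    d=(px-[M[0,2],M[1,2]])/[M[0,0],M[1,1]]; u=d.copy()
    for _ in range(30): u=d/(1+float(f["k1"])*(u**2).sum(1,keepdims=True))
    R=f["R"]; return -R.T@f["t"], np.c_[u,np.ones(len(u))]@R
def onz(f,px,z):
    c,d=ray(f,px); return c+d*((z-c[2])/d[:,2:3])
def proj(f,X):
    X=np.atleast_2d(X)@f["R"].T+f["t"]; u=X[:,:2]/X[:,2:]
    u=u*(1+float(f["k1"])*(u**2).sum(1,keepdims=True)); M=f["mtx"]
    return u*[M[0,0],M[1,1]]+[M[0,2],M[1,2]]
def tri(f1,p1,f2,p2):
    c1,d1=ray(f1,p1); c2,d2=ray(f2,p2); out=[]
    for a,b in zip(d1,d2):
        s=np.linalg.lstsq(np.c_[a,-b],c2-c1,rcond=None)[0]
        A=c1+a*s[0];B=c2+b*s[1]; out.append([*((A+B)/2),np.linalg.norm(A-B)])
    return np.array(out)
def rel(p):  # world target -> tool-frame shift cm
    s=manip.state(); q=s["tool_rot"]; r=Ro.from_quat([*q[1:],q[0]])
    return r.inv().apply(np.array(p)-s["tool_pos"])*100
E
python3 - <<'E'
from h import *
np.set_printoptions(precision=3,suppress=True)
for n in("scene","top","wrist"):
    f=grab(n); print(n,-f["R"].T@f["t"],f["R"][2],f["k1"])
s=manip.state(); print(s["tool_pos"],s["tool_rot"],manip.tip_reach,s["gripper_width"])
E
```

```text
scene [ 1.1   -0.922  0.914] [-0.434  0.672 -0.6  ] -0.03741635034611759
top [ 0.349 -0.053  1.143] [ 0.167  0.008 -0.986] 0.007595180249907539
wrist [0.143 0.613 0.372] [ 0.263 -0.095 -0.96 ] -0.01853118392765846
[0.209 0.588 0.249] [-0.     0.17   0.985 -0.001] 0.019 0.997769431261915
```

View pics/top.png

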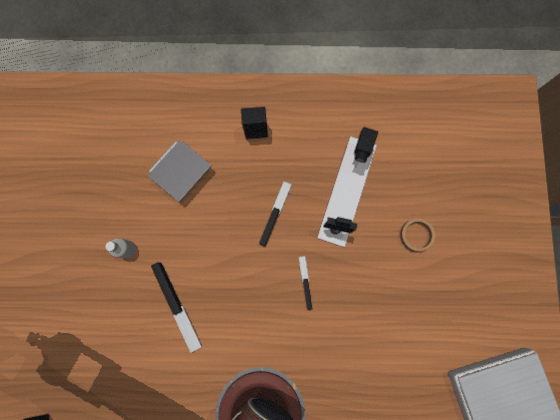

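View pics/scene.png

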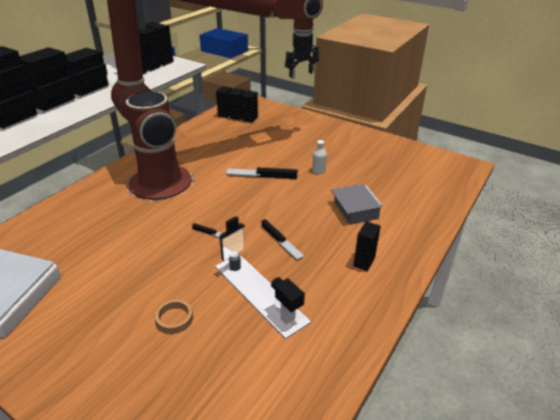

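Run:
```python
from h import *
np.set_printoptions(precision=4,suppress=True)
t=load("top");s=load("scene")
a=cv2.resize(t["img"][125:265,135:275],None,fx=4,fy=4,interpolation=cv2.INTER_CUBIC)
b=cv2.resize(s["img"][170:270,250:390],None,fx=4,fy=4,interpolation=cv2.INTER_CUBIC)[:,:]
a=a[:,:]
cv2.imwrite("pics/c1.png",np.vstack([a[:560]])); cv2.imwrite("pics/c2.png",b)
c=cv2.resize(t["img"][115:255,240:400],None,fx=4,fy=4,interpolation=cv2.INTER_CUBIC); cv2.imwrite("pics/c3.png",c)
hsv=cv2.cvtColor(t["img"],cv2.COLOR_BGR2HSV)
# dark and steel blobs
for nm,m in(("dark",hsv[...,2]<45),("grey",(hsv[...,1]<70)&(hsv[...,2]>70))):
    n,l,st,ce=cv2.connectedComponentsWithStats(m[75:360].astype(np.uint8))
    for i in range(1,n):
        if 40<st[i,4]<6000:
            pts=np.argwhere(l==i)[:,::-1]+[0,75]
            r=cv2.minAreaRect(pts.astype(np.float32)); B=cv2.boxPoints(r)
            z=0.024 if nm=="dark" else 0.009
            W=onz(t,B,z); print(nm,st[i,4],np.round(B,1).tolist(),"len",np.linalg.norm(W[0]-W[1]),np.linalg.norm(W[1]-W[2]),W.mean(0)[:2])
```

```text
dark 596 [[241.10000610351562, 109.0999984741211], [264.20001220703125, 106.5], [267.5, 136.39999389648438], [244.39999389648438, 139.0]] len 0.06650336543068074 0.09002343497478399 [0.7824 0.0289]
dark 445 [[352.3999938964844, 157.8000030517578], [362.70001220703125, 126.9000015258789], [377.3999938964844, 131.8000030517578], [367.1000061035156, 162.6999969482422]] len 0.09617700215706419 0.04361578655043704 [ 0.7193 -0.2843]
dark 50 [[263.0, 244.60000610351562], [277.0, 209.60000610351562], [278.8999938964844, 210.3000030517578], [264.8999938964844, 245.3000030517578]] len 0.103277856427288 0.005627517601354037 [ 0.4826 -0.0225]
dark 261 [[323.5, 219.3000030517578], [354.29998779296875, 217.0], [355.3999938964844, 231.5], [324.6000061035156, 233.89999389648438]] len 0.08461964413251588 0.0399671396318596 [ 0.4896 -0.2093]
dark 104 [[151.1999969482422, 265.29998779296875], [155.8000030517578, 263.29998779296875], [175.39999389648438, 306.3999938964844], [170.8000030517578, 308.3999938964844]] len 0.013091604024810426 0.12687413685748133 [0.3235 0.263 ]
dark 194 [[157.0, 263.0], [165
[... 1108 characters left out ...]
562], [133.39999389648438, 259.8999938964844]] len 0.05058650662685872 0.08544312398933919 [0.4244 0.3912]
grey 172 [[298.1000061035156, 256.3999938964844], [305.1000061035156, 255.39999389648438], [308.70001220703125, 280.8999938964844], [301.70001220703125, 281.8999938964844]] len 0.01933590720267533 0.06911716710652126 [ 0.3724 -0.1116]
grey 555 [[170.5, 309.8999938964844], [182.3000030517578, 304.3999938964844], [201.89999389648438, 346.8999938964844], [190.10000610351562, 352.29998779296875]] len 0.034311127180938455 0.12278089111398359 [0.2128 0.1999]
grey 386 [[487.0, 348.0], [539.0, 348.0], [539.0, 359.0], [487.0, 359.0]] len 0.13502689522732803 0.027583369168863045 [ 0.1587 -0.6587]
```

View pics/c1.png

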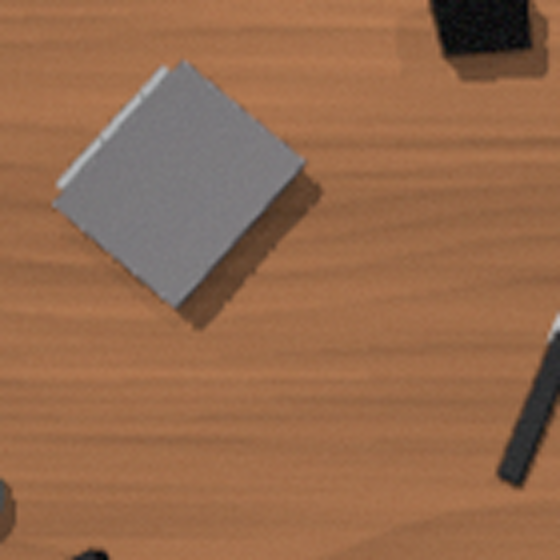

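View pics/c2.png

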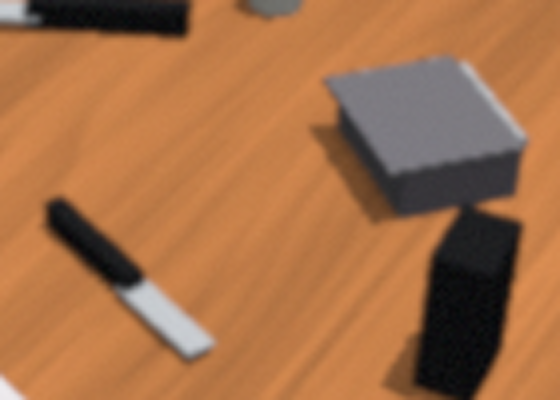

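View pics/c3.png

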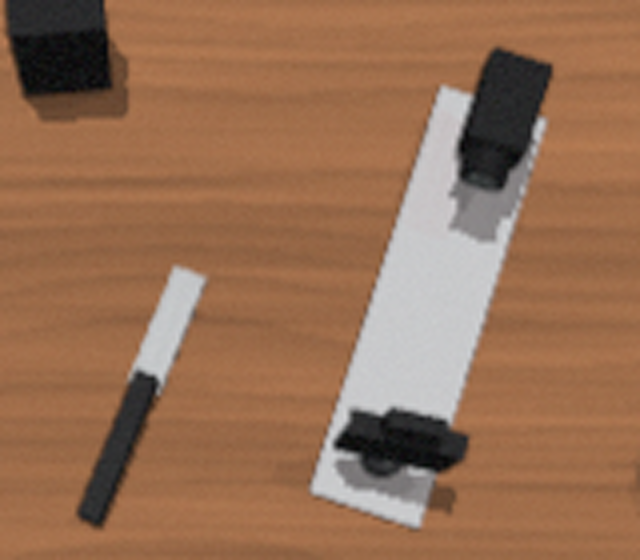

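Run:
```python
from h import *
np.set_printoptions(precision=4,suppress=True)
t=load("top");s=load("scene")
P=lambda o,l:np.array(l,float)/4-.375+o
c1,c2,c3=np.array([135,125]),np.array([250,170]),np.array([240,115])
ct=P(c1,[(176,307),(304,161),(184,62),(54,203)]) # FL FR BR BL
cs=P(c2,[(325,80),(393,173),(521,150),(450,57)])
T=tri(t,ct,s,cs); print("cover tri\n",T); W=onz(t,ct,.051); print("cover z=.051\n",W, [np.linalg.norm(W[i]-W[(i+1)%4]) for i in range(4)])
bt=P(c3,[(176,266),(207,279)]);bs=P(c2,[(190,360),(215,343)])
print("tip tri L,R",tri(t,bt,s,bs[::-1]),tri(t,bt,s,bs),"\n z",onz(t,bt,.0105))
ht=P(c3,[(78,515),(100,527)])
print("rear",onz(t,ht,.0),onz(t,ht,.024))
print("junction L,R",onz(t,P(c3,[(135,372),(158,380)]),.024))
pt=P(c3,[(441,86),(547,122),(420,528),(312,492)]); print("plate",onz(t,pt,.008))
print("tabtop",onz(t,P(c3,[(390,410),(464,428)]),.176))
print("lens?",onz(t,P(c3,[(485,180)]),.095), "camtop",onz(t,P(c3,[(495,48),(550,66),(518,165),(462,152)]),.116))
```

```text
cover tri
 [[0.5488 0.2281 0.0464 0.0009]
 [0.6516 0.1454 0.0471 0.0019]
 [0.7211 0.2308 0.0456 0.0009]
 [0.6198 0.3146 0.0476 0.0004]]
cover z=.051
 [[0.5475 0.2266 0.051 ]
 [0.6497 0.1441 0.051 ]
 [0.7196 0.2297 0.051 ]
 [0.6188 0.3134 0.051 ]] [np.float64(0.13135398112955443), np.float64(0.11051484507784395), np.float64(0.13103267105543834), np.float64(0.11229343937078937)]
tip tri L,R [[ 0.6165 -0.0556  0.0079  0.0014]
 [ 0.6086 -0.0773  0.0041  0.0024]] [[ 0.6113 -0.0619 -0.0037  0.0184]
 [ 0.6138 -0.0712  0.0161  0.0218]] 
 z [[ 0.6153 -0.0561  0.0105]
 [ 0.6062 -0.0779  0.0105]]
rear [[ 0.4405  0.0104  0.    ]
 [ 0.4323 -0.005   0.    ]] [[ 0.4385  0.0091  0.024 ]
 [ 0.4306 -0.006   0.024 ]]
junction L,R [[ 0.5372 -0.0284  0.024 ]
 [ 0.5318 -0.0443  0.024 ]]
plate [[ 0.7499 -0.2452  0.008 ]
 [ 0.7235 -0.3203  0.008 ]
 [ 0.4331 -0.2248  0.008 ]
 [ 0.4571 -0.1509  0.008 ]]
tabtop [[ 0.4902 -0.1828  0.176 ]
 [ 0.4798 -0.2262  0.176 ]]
lens? [[ 0.6549 -0.258   0.095 ]] camtop [[ 0.7378 -0.2624  0.116 ]
 [ 0.7258 -0.2978  0.116 ]
 [ 0.659  -0.2753  0.116 ]
 [ 0.6674 -0.2395  0.116 ]]
```

Run:
```python
from h import *
print(rel([.513-.0,-.029,.16]))
```

```text
[-49.3101594  -47.97704922   9.0018263 ]
```

Request:
move_arm(
  rows=[
    [-2.46,-2.4,0.3,0,0,0,1],
    [-2.46,-2.4,0.3,0,0,0,1],
    [-2.46,-2.4,0.3,0,0,0,1],
    [-2.46,-2.4,0.3,0,0,0,1],
    [-2.46,-2.4,0.3,0,0,0,1],
    [-2.46,-2.4,0.3,0,0,0,1],
    [-2.46,-2.4,0.3,0,0,0,1],
    [-2.46,-2.4,0.3,0,0,0,1],
    [-2.46,-2.4,0.3,0,0,0,1],
    [-2.46,-2.4,0.3,0,0,0,1],
    [-2.46,-2.4,0.3,0,0,0,1],
    [-2.46,-2.4,0.3,0,0,0,1],
    [-2.46,-2.4,0.3,0,0,0,1],
    [-2.46,-2.4,0.3,0,0,0,1],
    [-2.46,-2.4,0.8,0,0,0,1],
    [-2.46,-2.4,0.9,0,0,0,1],
    [-2.46,-2.4,0.9,0,0,0,1],
    [-2.46,-2.4,0.9,0,0,0,1],
    [-2.46,-2.4,0.9,0,0,0,1],
    [-2.46,-2.4,0.9,0,0,1.6,1],
  ],
)

```text
time: 1.82
tool_pos: [0.5124, -0.03, 0.1546]
tool_rot: [-0.0, 0.184, 0.983, 0.0]
contact_force: [0.4, 0.8, 0.5]
gripper_width: 0.995
grasp_force: 0.0
```

Run:
```python
from h import *
np.set_printoptions(precision=4,suppress=True)
f=grab("wrist","w1"); print(manip.state()["tool_pos"], manip.state()["tool_rot"], manip.state()["contact_force"],manip.state()["time"])
print(proj(f,[[.513,-.029,.014],[.611,-.067,.009],[.4345,.0015,.012]]))
```

```text
[ 0.5135 -0.0345  0.153 ] [-0.0002  0.1868  0.9824 -0.0018] [-1.9542 -4.3257  0.174 ] 1.8667
[[281.6719 205.0517]
 [281.6197 311.5915]
 [281.7683  98.8063]]
```

View pics/w1.png

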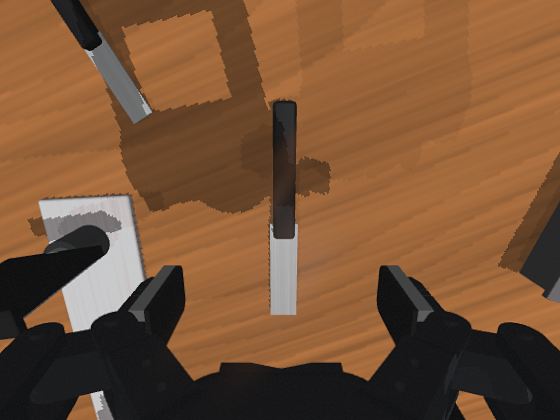

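Run:
```python
from h import *
np.set_printoptions(precision=4,suppress=True)
t=load("top");f=load("w1");P=lambda o,l:np.array(l,float)/4-.375+o
print(tri(t,P([240,115],[(191.5,272.5),(146,376)]),f,[(283.5,314),(284.5,238)]))
print(onz(f,[(283.5,314),(285,101),(284.5,238)],.009))
print(rel([.513,-.029,.022]),manip.state()["tool_pos"])
```

```text
[[ 0.6105 -0.066   0.0138  0.0021]
 [ 0.5332 -0.0354  0.0347  0.0018]]
[[ 0.6141 -0.0663  0.009 ]
 [ 0.4368  0.0033  0.009 ]
 [ 0.543  -0.038   0.009 ]]
[ 0.2543  0.5373 13.0962] [ 0.5135 -0.0345  0.153 ]
```

Request:
move_arm(
  rows=[
    [0,0,0,0,0,0,0.2],
    [0,0,2.5,0,0,0,0.2],
    [0,0,2.5,0,0,0,0.2],
    [0,0,2,0,0,0,0.2],
    [0,0,1.5,0,0,0,0.2],
    [0,0,0,0,0,0,0.2],
    [0,0,0,0,0,0,0.2],
  ],
)

```text
time: 2.45
tool_pos: [0.5112, -0.0274, 0.0697]
tool_rot: [-0.001, 0.183, 0.983, 0.0]
contact_force: [-0.0, 0.0, 0.7]
gripper_width: 0.6
grasp_force: 0.0
```

Run:
```python
from h import *
s=manip.state();print(rel([.5145,-.0285,.022]),s["tool_pos"],s["tool_rot"],s["gripper_width"],s["contact_force"])
```

```text
[-0.35401877  0.01795729  4.77408899] [ 0.51122953 -0.02742097  0.06974827] [-1.05009310e-03  1.83307812e-01  9.83054998e-01  1.16963897e-04] 0.5997840684220122 [-0.0155914   0.03078989  0.65022409]
```

Request:
move_arm(
  rows=[
    [-0.3,0,1.5,0,0,0.2,0.2],
    [0,0,1.5,0,0,0,0.2],
    [0,0,1.0,0,0,0,0.2],
    [0,0,0.7,0,0,0,0.2],
    [0,0,0,0,0,0,0.2],
    [0,0,0,0,0,0,-1],
    [0,0,0,0,0,0,-1],
    [0,0,0,0,0,0,-1],
    [0,0,0,0,0,0,-1],
    [0,0,0,0,0,0,-1],
    [0,0,0,0,0,0,-1],
    [0,0,0,0,0,0,-1],
    [0,0,0,0,0,0,-1],
  ],
)

```text
time: 3.53
tool_pos: [0.516, -0.0296, 0.0246]
tool_rot: [0.001, 0.186, 0.983, -0.0]
contact_force: [-1.6, 0.8, 6.0]
gripper_width: 0.195
grasp_force: 61.6
```

Request:
move_arm(
  rows=[
    [0,0,-1.0,0,0,0,-1],
    [0,0,-2.5,0,0,0,-1],
    [0,0,-3,0,0,0,-1],
    [0,0,-2.5,0,0,0,-1],
    [0,0,-1,0,0,-5.6,-1],
    [0,0,0,0,0,-6.66,-1],
    [0,0,0,0,0,-6.66,-1],
    [0,0,0,0,0,-6.66,-1],
    [0,0,0,0,0,-6.66,-1],
    [0,0,0,0,0,-6.66,-1],
    [0,0,0,0,0,-6.66,-1],
    [0,0,0,0,0,-6.66,-1],
    [0,0,0,0,0,-6.66,-1],
    [0,0,0,0,0,-6.66,-1],
    [0,0,0,0,0,-6.66,-1],
    [0,0,0,0,0,0,-1],
    [0,0,0,0,0,0,-1],
    [0,0,0,0,0,0,-1],
  ],
)

```text
time: 5.03
tool_pos: [0.5147, -0.0294, 0.1233]
tool_rot: [-0.0, -0.428, 0.904, 0.0]
contact_force: [-0.0, -0.6, -2.1]
gripper_width: 0.194
grasp_force: 60.9
```

Run:
```python
from h import *
np.set_printoptions(precision=4,suppress=True)
f=grab("wrist","w2"); s=manip.state();print(s["tool_pos"],s["tool_rot"],s["contact_force"],s["time"],s["grasp_force"])
x=np.array([.632,.775,0]); F=np.array([.5986,.1849,0])
# blade midplane is 13mm-ish below TCP; tip 104 ahead
tip=s["tool_pos"]+x*.103-[0,0,.0145]; print("tip exp",tip, proj(f,[tip]), proj(f,[[.5475,.2266,.051],[.6497,.1441,.051],[.7196,.2297,.051]]))
```

```text
[ 0.5148 -0.0294  0.1233] [-0.0001 -0.4282  0.9037  0.0001] [-1.1262 -0.0618 -0.7994] 5.0833 60.85562825202942
tip exp [0.5799 0.0504 0.1088] [[280.874  442.1262]] [[444.7503 479.702 ]
 [287.2658 481.597 ]
 [286.6984 564.9611]]
```

View pics/w2.png

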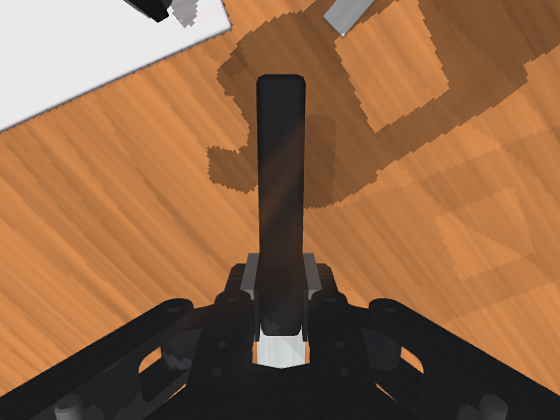

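Run:
```python
from h import *
np.set_printoptions(precision=4,suppress=True)
f=load("w2"); p=onz(f,[(281,75),(281.5,334)],.1227); d=p-manip.state()["tool_pos"]
print(p,d@[.632,.775,0],d@[-.775,.632,0])
g=grab("top","t2")
x=np.array([.632,.775,0]); F=np.array([.5986,.1849,0])
# pre-insert: tip 35mm before front edge, blade plane z=.037
ahead=.190+ (d@[.632,.775,0])[0]; print("ahead",ahead)
tgt=F-x*(.035+ahead); tgt[2]=.037+.0155; print(tgt,rel(tgt))
```

```text
[[ 0.4609 -0.0947  0.1227]
 [ 0.5282 -0.0122  0.1227]] [-0.0847  0.0218] [0.0004 0.0004]
ahead 0.10531355877426164
[0.5099 0.0762 0.0525] [-7.8608  7.0585  7.0805]
```

Request:
move_arm(
  rows=[
    [-0.8,0.7,0.3,0,0,0,-1],
    [-2,1.8,0.8,0,0,0,-1],
    [-2,1.8,1.5,0,0,0,-1],
    [-2,1.8,2,0,0,0,-1],
    [-1.06,0.96,1.5,0,0,0,-1],
    [0,0,0.98,0,0,0,-1],
    [0,0,0,0,0,0,-1],
    [0,0,0,0,0,0,-1],
    [0,0,0,0,0,0,-1],
    [0,0,0,0,0,0,-1],
  ],
)

```text
time: 5.97
tool_pos: [0.511, 0.0754, 0.0539]
tool_rot: [0.001, -0.428, 0.904, -0.001]
contact_force: [-0.1, 0.2, -0.4]
gripper_width: 0.197
grasp_force: 60.9
```

Run:
```python
from h import *
np.set_printoptions(precision=4,suppress=True)
a=grab("top","t3")["img"][120:220,135:285]; b=grab("scene","s3")["img"][160:260,260:410]
cv2.imwrite("pics/c4.png",cv2.resize(np.vstack([a,b]),None,fx=3,fy=3,interpolation=cv2.INTER_CUBIC))
print(rel([.5099,.0762,.0525]),manip.state()["tool_pos"],manip.state()["tool_rot"])
```

```text
[0.0035 0.1161 0.1172] [0.5108 0.0755 0.0537] [ 0.001  -0.4285  0.9035 -0.0005]
```

View pics/c4.png

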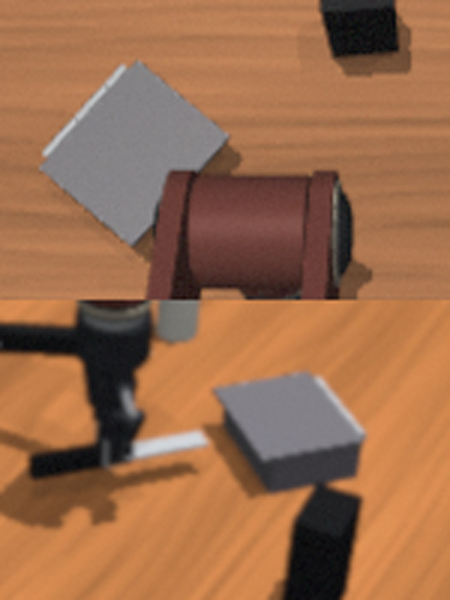

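Run:
```python
from h import *
np.set_printoptions(precision=4,suppress=True)
f=load("s3"); c,d=ray(f,[(260+206/3-.33,160+138/3-.33)]); d=d[0]
n=np.array([-.775,.632,0]); p0=manip.state()["tool_pos"]; k=((p0-c)@n)/(d@n); X=c+k*d
print("tip",X,(X-p0)@[.632,.775,0]); 
print("exp px",proj(f,[p0+.105*np.array([.632,.775,0])-[0,0,.0155]]))
```

```text
tip [0.5786 0.1586 0.0365] 0.10721891251808897
exp px [[327.7197 205.3584]]
```

Request:
move_arm(
  rows=[
    [-0.7,0,0,0,0,0,-1],
    [-1,0,0,0,0,0,-1],
    [-1,0,0,0,0,0,-1],
    [-1,0,0,0,0,0,-1],
    [-0.6,0,0,0,0,0,-1],
    [0,0,0,0,0,0,-1],
    [0,0,0,0,0,0,-1],
    [0,0,-0.3,0,0,0,-1],
    [0,0,-0.3,0,0,0,-1],
    [0,0,0,0,0,0,-1],
  ],
)

```text
time: 6.9
tool_pos: [0.5374, 0.1093, 0.0593]
tool_rot: [0.001, -0.429, 0.903, -0.0]
contact_force: [-0.4, 0.1, -0.9]
gripper_width: 0.197
grasp_force: 60.9
```

Request:
move_arm(
  rows=[
    [-0.05,0,-1.06,0,0,0,-1],
    [-0.16,0,-1.05,0,0,0,-1],
    [-0.26,0,-1.03,0,0,0,-1],
    [-0.36,0,-1.0,0,0,0,-1],
    [-0.46,0,-0.95,0,0,0,-1],
    [-0.56,0,-0.9,0,0,0,-1],
    [0,0,0,0,0,0,-1],
    [0,0,0,0,0,0,-1],
    [0,0,0,0,0,0,-1],
  ],
)

```text
time: 7.65
tool_pos: [0.5489, 0.124, 0.1184]
tool_rot: [0.0, -0.429, 0.903, 0.0]
contact_force: [0.5, 0.2, -0.6]
gripper_width: 0.192
grasp_force: 60.8
```

Run:
```python
from h import *
a=grab("top","t4")["img"][100:240,120:280]; b=grab("scene","s4")["img"][130:270,260:420]
cv2.imwrite("pics/c5.png",cv2.resize(np.hstack([a,b]),None,fx=2.5,fy=2.5,interpolation=cv2.INTER_CUBIC))
```

```text
(no output)
```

View pics/c5.png

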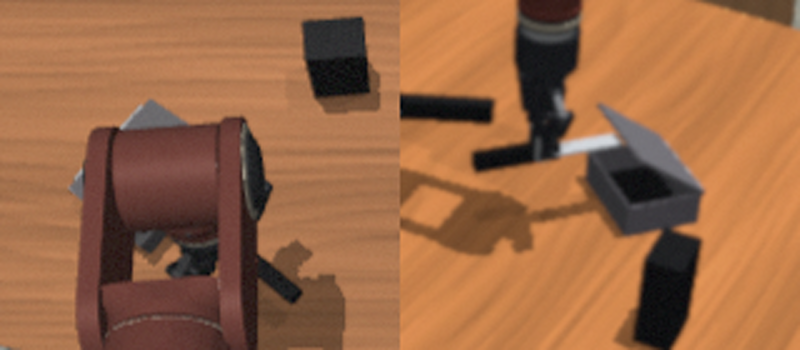

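The picture shows the cover raised about 0.6 rad, with the blade (at c5 ~(600,145)) under the lip. I'll continue the arc.

Request:
move_arm(
  rows=[
    [-0.64,0,-0.82,0,0,0,-1],
    [-0.72,0,-0.75,0,0,0,-1],
    [-0.8,0,-0.65,0,0,0,-1],
    [-0.86,0,-0.55,0,0,0,-1],
    [-0.92,0,-0.45,0,0,0,-1],
    [-0.97,0,-0.35,0,0,0,-1],
    [-1.0,0,-0.2,0,0,0,-1],
    [-1.03,0,-0.1,0,0,0,-1],
    [-1.0,0,0,0,0,0,-1],
    [-0.6,0,0,0,0,0,-1],
    [-0.3,0,0,0,0,0,-1],
    [0,0,0,0,0,0,-1],
    [0,0,0,0,0,0,-1],
    [0,0,0,0,0,0,-1],
  ],
)

```text
time: 8.92
tool_pos: [0.6043, 0.1922, 0.1568]
tool_rot: [-0.0, -0.429, 0.903, 0.0]
contact_force: [0.8, -1.0, -1.8]
gripper_width: 0.198
grasp_force: 60.9
```

Run:
```python
from h import *
p=manip.state()["tool_pos"]; x=np.array([.632,.775]); tip=p[:2]+.105*x; h=np.array([.6706,.2733]); print((tip-h)@x,p[2]-.0155-.045,manip.state()["contact_force"])
```

```text
0.0002500728792213568 0.09629143863035648 [ 0.76997989 -1.04212885 -1.75523281]
```

Request:
move_arm(
  rows=[
    [-0.3,0,0,0,0,0,-1],
    [-0.2,0,0,0,0,0,-1],
    [0,0,0,0,0,0,-1],
    [0,0,0,0,0,0,-1],
    [0,0,0,0,0,0,-1],
  ],
)

```text
time: 9.33
tool_pos: [0.6069, 0.1952, 0.1568]
tool_rot: [-0.002, -0.429, 0.903, -0.0]
contact_force: [-3.3, -3.9, 0.3]
gripper_width: 0.196
grasp_force: 61.1
```

Request:
move_arm(
  rows=[
    [0.8,0,0,0,0,0,-1],
    [2,0,0,0,0,0,-1],
    [3,0,0,0,0,0,-1],
    [3,0,0,0,0,0,-1],
    [3,0,0.5,0,0,0,-1],
    [3,0,1.5,0,0,0,-1],
    [3,0,2,0,0,0,-1],
    [2,0,2,0,0,0,-1],
    [0.7,0,2,0,0,0,-1],
    [0,0,2,0,0,0,-1],
    [0,0,1,0,0,0,-1],
    [0,0,0,0,0,0,-1],
    [0,0,0,0,0,0,-1],
    [0,0,0,0,0,0,-1],
  ],
)

```text
time: 10.5
tool_pos: [0.4795, 0.0375, 0.0485]
tool_rot: [0.001, -0.429, 0.903, -0.001]
contact_force: [-0.9, -0.4, -1.4]
gripper_width: 0.194
grasp_force: 60.9
```

Request:
move_arm(
  rows=[
    [0,0,0.8,0,0,0,-1],
    [0,0,0.6,0,0,0,-1],
    [0,0,0.4,0,0,0,-1],
    [0,0,0.3,0,0,0,-1],
    [0,0,0.2,0,0,0,-1],
    [0,0,0,0,0,0,-1],
    [0,0,0,0,0,0,-1],
    [0,0,0,0,0,0,-1],
  ],
)

```text
time: 11.17
tool_pos: [0.4784, 0.0373, 0.0246]
tool_rot: [-0.0, -0.429, 0.903, 0.0]
contact_force: [-2.9, 0.2, 4.6]
gripper_width: 0.196
grasp_force: 61.6
```

Touching the bench. Release and rise straight up.

Request:
move_arm(
  rows=[
    [0,0,0,0,0,0,0.2],
    [0,0,0,0,0,0,0.2],
    [0,0,0,0,0,0,0.2],
    [0,0,0,0,0,0,0.2],
    [0,0,0,0,0,0,0.2],
    [0,0,-1,0,0,0,0.2],
    [0,0,-2,0,0,0,0.2],
    [0,0,-3,0,0,0,0.2],
    [0,0,-3.5,0,0,0,0.2],
    [0,0,-4,0,0,0,0.2],
    [0,0,-4,0,0,0,0.2],
    [0,0,-3,0,0,0,0.2],
    [0,0,-1,0,0,0,0.2],
    [0,0,0,0,0,0,0.2],
    [0,0,0,0,0,0,0.2],
  ],
)

```text
time: 12.42
tool_pos: [0.478, 0.0373, 0.239]
tool_rot: [0.0, -0.429, 0.903, -0.0]
contact_force: [-0.1, -0.0, -0.4]
gripper_width: 0.599
grasp_force: 0.0
```

Run:
```python
from h import *
t=grab("top","t5"); s=grab("scene","s5")
cv2.imwrite("pics/c6.png",np.vstack([cv2.resize(t["img"][110:260,130:410],None,fx=2,fy=2),cv2.resize(s["img"][140:290,180:460],None,fx=2,fy=2)]))
```

```text
(no output)
```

View pics/c6.png

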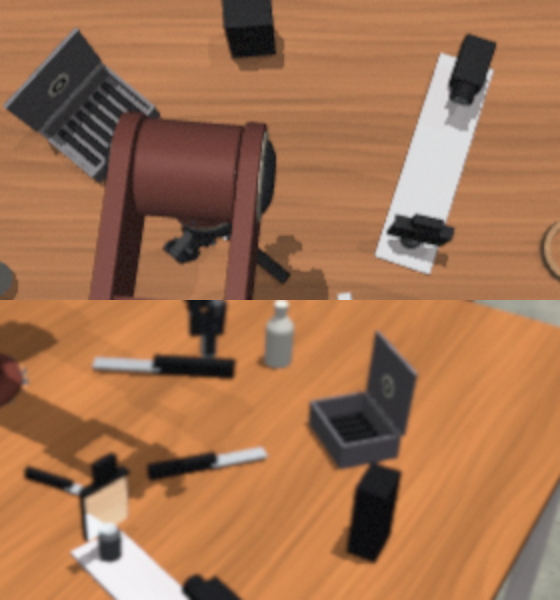

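Run:
```python
from h import *
np.set_printoptions(precision=4,suppress=True)
t=load("t5");s=load("s5")
# refine marker: bright disc
for f,(u,v) in((t,(159,153)),(s,(374,183))):
    g=cv2.cvtColor(f["img"],cv2.COLOR_BGR2GRAY)[v-9:v+10,u-9:u+10].astype(float)
    m=g>g.mean()+g.std(); y,x=np.nonzero(m); print("marker px",x.mean()+u-9,y.mean()+v-9,m.sum())
print("marker",tri(t,[(159.5,152.8)],s,[(374,183)]))
print("tab ctr top", tri(t,[(130+431/2,110+222/2)],s,[(180+105/2,140+167/2)]))
g=cv2.cvtColor(t["img"],cv2.COLOR_BGR2GRAY); print(g[212:236:1,320:362:2])
```

```text
marker px 160.234375 153.21875 64
marker px 372.74603174603175 183.0952380952381 63
marker [[0.6723 0.2748 0.0919 0.0045]]
tab ctr top [[ 0.4849 -0.2027  0.1627  0.0053]]
[[142 141 141 214 221 220 220 220 221 220 221 220 219 222 219 221 220 220
  137 136 136]
 [140 138 134 220 220 220 219 220 219 220 221 220 220 220 220 220 220 220
  133 138 133]
 [129 133 127 220 220 221 221 220 220 220 221 220 219 219 221 221 220 206
  134 134 134]
 [127 126 166 221 220 221 221 219 221 221 220 220 220 221 220 221 221 175
  136 137 136]
 [135 133 201 220 203 218 220 219 221 185 207 220 219 221 221 220 221 169
  139 139 140]
 [135 137 205 220 139 171 191 217 195  80 140 181 202 220 221 220 219 161
  138 139 138]
 [138 136 213 221  61  58 101 171 109  48  44  65 131 182 204 215 220 146
  138 140 140]
 [141 136 220 220  61  54  55  52  36  55  49  52  47  68 129 171 215 141
  146 145 143]
 [136 122 220 201  55  52  54  44  22  52  54  54  49  48  47  45 187 139
  145 147 146]
 [133 160 221 138  54  54  51  41  18  41  44  47  52  49  51  45 137 139
  141 139 139]
 [125 201 211  78  56  49  48  40  16  
[... 507 characters left out ...]
5 171 132  54  25  16  18  21  18  21  21  20  25  40  46  49
   96 136 137]
 [203 220 202 195 170  67  34  34  30  21  19  10  17  16  19  23  24  40
  107 133 136]
 [209 221 149 135 135  70  49  51  60  43  22  16  26  12  20  18  20  58
  124 133 131]
 [219 220 145 137 135  92  44  58  69  63  67 112  50  10  24  26  45 109
  129 132 131]
 [220 220 162 136 139 118  43  47  54  58 119 184 161 131  61  46 101 136
  132 135 134]
 [220 221 197 136 139 133  87  40  47  92 140 183 200 178 126 104 133 135
  136 139 136]
 [220 221 221 147 136 133 125  99  96 128 134 134 155 156 143 138 138 138
  137 138 137]
 [220 222 220 162 138 135 136 133 136 136 135 134 150 157 109 131 131 132
  130 134 132]]
```

Run:
```python
from h import *
print(onz(load("t5"),[(344.5,219.7)],.176), onz(load("top"),[(344.5,219.7)],.176), rel([.4845,-.2028,.239]))
```

```text
[[ 0.4841694  -0.20008059  0.176     ]] [[ 0.4841694  -0.20008059  0.176     ]] [ 18.1405531  -15.75962701  -0.26183974]
```

Request:
move_arm(
  rows=[
    [1,-0.9,0,0,0,0,0.2],
    [2.4,-2.1,0,0,0,0,0.2],
    [2.4,-2.1,0,0,0,0,0.2],
    [2.4,-2.1,0,0,0,0,0.2],
    [2.4,-2.1,0,0,0,0,0.2],
    [2.4,-2.1,0,0,0,0,0.2],
    [2.4,-2.1,0,0,0,0,0.2],
    [2.0,-1.7,0,0,0,0,0.2],
    [0.7,-0.5,0,0,0,7,0.2],
    [0,0,0,0,0,7,0.2],
    [0,0,0,0,0,7,0.2],
    [0,0,0,0,0,7,0.2],
    [0,0,0,0,0,7,0.2],
    [0,0,0,0,0,7,0.2],
    [0,0,0,0,0,7,0.2],
    [0,0,0,0,0,7,0.2],
    [0,0,0,0,0,7,0.2],
    [0,0,0,0,0,7,0.2],
    [0,0,0,0,0,7,0.2],
    [0,0,0,0,0,7,0.2],
  ],
)

```text
time: 14.18
tool_pos: [0.4844, -0.2015, 0.2359]
tool_rot: [-0.003, 0.288, 0.957, 0.001]
contact_force: [0.6, 0.2, -0.0]
gripper_width: 0.598
grasp_force: 0.0
```

Request:
move_arm(
  rows=[
    [0,0,0,0,0,7,0.2],
    [0,0,0,0,0,7,0.2],
    [0,0,0,0,0,7,0.2],
    [0,0,0,0,0,7,0.2],
    [0,0,0,0,0,7,0.2],
    [0,0,0,0,0,7,0.2],
    [0,0,0,0,0,7,0.2],
    [0,0,0,0,0,7,0.2],
    [0,0,0,0,0,7,0.2],
    [0,0,0,0,0,6,0.2],
    [0,0,0,0,0,0,0.2],
    [0,0,0,0,0,0,0.2],
    [0,0,0,0,0,0,0.2],
  ],
)

```text
time: 15.27
tool_pos: [0.485, -0.2019, 0.2375]
tool_rot: [-0.001, 0.777, 0.629, -0.0]
contact_force: [-0.0, 0.2, 0.5]
gripper_width: 0.601
grasp_force: 0.0
```

Run:
```python
from h import *
np.set_printoptions(precision=4,suppress=True,linewidth=200)
f=grab("wrist","w3"); s=manip.state(); q=s["tool_rot"]; print(s["tool_pos"],np.degrees(2*np.arctan2(q[2],q[1])),s["time"],rel([.4843,-.2022,.167]))
c=np.array([.4843,-.2022]);n=np.radians(-12.3);N=np.array([np.cos(n),np.sin(n)]);L=np.array([-N[1],N[0]])
C=[[*(c+a*N+b*L),.176] for a in(-.006,.006) for b in(-.018,.018)]
p=proj(f,C); print(p)
g=cv2.cvtColor(f["img"],cv2.COLOR_BGR2GRAY); u,v=p.mean(0).astype(int); print(u,v); print(g[v-60:v+61:6,u-100:u+101:8])
```

```text
[ 0.4852 -0.202   0.238 ] 77.91899589885111 15.3167 [-0.0447 -0.0666  7.0989]
[[269.6653 267.4856]
 [269.3535 211.5639]
 [289.0642 267.5694]
 [289.7715 211.6528]]
279 239
[[ 77  71  69 103 113 109 121 117  85 194 119  57  63  75  99 195 196 195 196 195 194 193 194 194 194 193]
 [ 73  76  70  68  68  85 124 116  80 194 116  56  65  75  97 196 197 196 195 195 195 194 194 194 195 193]
 [ 73  78  75  69  71  73  76  73 114 129 116  56  69  69 138 196 195 195 195 193 194 193 193 194 194 194]
 [ 74  80  75  71  70  75  74  75 117 128 114  59  61  54  92 195 195 195 193 193 192 193 194 194 194 194]
 [118 122 102  69  72  74  73  75 124 128 131  56  57  46 199 195 193 193 193 193 192 193 194 194 194 193]
 [119 122  88  69  71  72  71  77 132 130 127  55  52  45 156 128 193 192 192 192 192 192 193 193 193 194]
 [114 124  77  72  70  72  74  77  74  71  99  51  48  45 133 130 193 192 192 191 191 191 192 193 193 194]
 [113 124  79  73  71  70  73  78  75  80  80  44  38  46  82  85 119 130 162 190 192 191 191 192 195 196]
 [115 120  78  72  73  71  74  75  73  82  79  37  36  41  83  85 113 128
[... 618 characters left out ...]
  40  42 117 116 120 112 120 119  44  74  69 119 117 103]
 [ 80  73  20  64  63  30  72  72  71  75 119 114 116 103 115 117 116 112 123 115  38  49  71  25 120 106]
 [ 79  56  24  64  59  31  73  71  75  75 117 114 115 105 118 117 108 116 127 113  30  26  71  18  23 109]
 [121  22  28  63  28  32  78  75  74  77 111 116 116 107 120 114 113 118 127 116  26  18  72  72  22 113]
 [115  22  62  64  29  29  76  75  74  72 110 117 118 113 120 111 117 117 122 116  21  20  48  61  21  22]
 [ 24  23  61  59  26  30  72  68  70 109 111 119 117 115 114 110 117 119 116 116  22  19  19  62  62  23]
 [ 22  25  25  70  29  24 123 110 109 111 116 120 116 114 110 117 115 118 111 119  18  19  27  90  20  25]]
```

Request:
move_arm(
  rows=[
    [0,0,1,0,0,0,0.2],
    [0,0,2,0,0,0,0.2],
    [0,0,2,0,0,0,0.2],
    [0,0,1.4,0,0,0,0.2],
    [0,0,0.6,0,0,0,0.2],
    [0,0,0,0,0,0,0.2],
    [0,0,0,0,0,0,0.2],
    [0,0,0,0,0,0,-1],
    [0,0,0,0,0,0,-1],
    [0,0,0,0,0,0,-1],
    [0,0,0,0,0,0,-1],
    [0,0,0,0,0,0,-1],
    [0,0,0,0,0,0,-1],
    [0,0,0,0,0,0,-1],
    [0,0,0,0,0,0,-1],
    [0,0,0,0,0,0,-1],
  ],
)

```text
time: 16.65
tool_pos: [0.4839, -0.2021, 0.1705]
tool_rot: [-0.002, 0.778, 0.628, -0.002]
contact_force: [-11.5, 2.5, 9.0]
gripper_width: 0.128
grasp_force: 59.8
```

Request:
move_arm(
  rows=[
    [0,-0.1,-0.2,0,0,0,-1],
    [0,0,0,0,0,-1.5,-1],
    [0,0,0,0,0,-3,-1],
    [0,0,0,0,0,-4,-1],
    [0,0,0,0,0,-4,-1],
    [0,0,0,0,0,-4,-1],
    [0,0,0,0,0,-4,-1],
    [0,0,0,0,0,-4,-1],
    [0,0,0,0,0,-4,-1],
    [0,0,0,0,0,-4,-1],
    [0,0,0,0,0,-3,-1],
    [0,0,0,0,0,-2,-1],
    [0,0,0,0,0,0,-1],
    [0,0,0,0,0,0,-1],
    [0,0,0,0,0,0,-1],
    [0,0,0,0,0,0,-1],
  ],
)

```text
time: 17.98
tool_pos: [0.485, -0.2018, 0.1707]
tool_rot: [0.001, 0.535, 0.845, 0.0]
contact_force: [5.9, -1.1, -6.7]
gripper_width: 0.124
grasp_force: 59.0
```

Run:
```python
from h import *
np.set_printoptions(precision=4,suppress=True,linewidth=200)
s=manip.state(); q=s["tool_rot"]; print("normal",np.degrees(2*np.arctan2(q[2],q[1]))-90,s["tool_pos"],s["contact_force"],s["ft_torque"],s["grasp_force"],s["joint_vel"])
t=grab("top","t6");sc=grab("scene","s6")
# frame seen from above: dark pixels near mirror (arm may hide); marker still there
for f,(u,v) in((t,(160,153)),(sc,(373,183))):
    g=cv2.cvtColor(f["img"],cv2.COLOR_BGR2GRAY); m=g[v-9:v+10,u-9:u+10]; print((m>m.mean()+m.std()).sum())
# scene: dark frame bottom edge/plinth region of mirror
x0,y0,x1,y1=[*(proj(sc,[[.4843,-.2022,.15]])[0]-30).astype(int),*(proj(sc,[[.4843,-.2022,.06]])[0]+30).astype(int)]
print(x0,y0); g=cv2.cvtColor(sc["img"],cv2.COLOR_BGR2GRAY); print(g[y0:y1:3,x0:x1:3])
```

```text
normal 25.26391659687205 [ 0.485  -0.2018  0.1707] [ 5.8902 -1.0659 -6.6672] [-0.2004 -0.8701 -0.0383] 59.03489828109741 [ 0.0004  0.0007 -0.0007  0.001   0.0013 -0.0012]
66
68
201 197
[[156 104  25  47  46  37  25  28  23  23  24  24  25  24  25  48  84  91  93 154 159]
 [160 114  27  40  41  63  39  23  19  22  23  22  21  23 100  81  48  61 107 157 157]
 [160 155  81  26  22  27  85  32  21  22  25  23  23  82 137  83  41  28 136 159 156]
 [156 157 153  65  24  23  30  28  19  49  70  21  23 121 128  37  19  84 159 157 152]
 [155 158 157 136  43  21  30  23  26  53 103  26  22  90  42  24  70 157 158 154 147]
 [157 155 148 148 125  33  24  23  17  52 122  31  22  28  25  47 145 160 153 148 149]
 [151 148 153 148 143 117 110  69  24  23  86  28  22  31  31 125 150 153 150 150 146]
 [154 154 148 143 132 133 127 124  53  42  22  70  26 131 137 146 141 142 150 147 145]
 [152 146 144 141 133 129 134 132  56  49  18  82  28 129 154 140 140 135 106  76  57]
 [128 140 144 142 134 133 139 134  56  54  19  81  34 139 153 149 140 127  27  25  22]
 [ 32  45  80 118 136 143 135 132 133  66  19
[... 908 characters left out ...]
44]
 [150 132 104  91  87  90  91  95 137  60 114  60  51 163 242 192 143 141 153 155 147]
 [ 88  85  87  90  90  92 117 154 161  90  48  48  44 135 242 243 197 155 154 151 158]
 [ 88  88  89  89  92 141 161 161 162 152  45  46  45 125 244 242 243 209 150 159 159]
 [ 88  89  90  92  93  97 147 159 160 159  67  45  56 145 242 242 241 242 212 160 158]
 [ 88  90  90  90  94  93  98 149 163 164 169 174 168 186 243 243 242 240 241 214 154]
 [ 91  90  93  94  93  93  90 100 149 194 244 244 243 241 243 242 242 240 239 240 217]
 [ 90  92  94  93  91  89 101 104 115 228 243 243 244 243 242 243 242 242 240 239 239]
 [101 110 138 149 137 153 148 151 150 142 229 242 243 244 243 242 242 242 241 240 238]]
```

```bash
python3 -c "
from plant import manip
print(manip.job_done())"
```

```text
the job is handed in; nothing more can be done
None
```

I pried the cover open to its stop with the middle-sized blade and laid the blade on the bench. The gripper is holding the mirror at the marker angle, with its normal measured at 25.3° against a target of 25.3°. I handed the job in at about 18 s, and no verdict was returned.

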